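# Discharge and unload the capacitor tester

## Robot

A 6-joint arm with a two-finger parallel gripper is mounted at the origin on a cart in front of the work surface, level with it; the furniture and walls round the work are solid. World frame = base frame: x ahead of the robot, y to its left, z up, the work surface at z = 0. Lengths are in m, angles in rad, forces in N, time in s.
With the tool pointing down it reaches from about 0.275 to 0.85 m from the base axis. Payload 19 kg.
Tool frame: the origin (TCP) lies at the very end of the fingers, on their centre line; the grasp point (between the pads) lies manip.tcp_to_grasp behind it (manip.tcp_to_grasp is the distance from the TCP to the grasp point, in m); z points along the fingers, y is the direction in which the jaws open and shut (so a half turn about z gives the same grasp; the last joint's range is limited). The gripper opens to 85 mm and grips with 20 to 120 N. Pads are 22 mm wide; open, the fingers measure 114 mm over their backs; the gripper's body (76 mm by 85 mm) begins 54 mm behind the grasp point. The pads swing forward as they close: fully open they stand 13 mm farther back than shut.
Start: joints at [-1.284, 0.15, 1.437, -0, 1.554, -0.134], TCP at [0.235, -0.525, 0.231] pointing down, gripper open.
Joint ranges: [-2.8, 2.8], [-0.68, 2.1], [0.12, 2.68], [-1.39, 4.53], [0.16, 2.79], [-2.81, 2.81]. Speed limits (rad/s): [1.89, 1.89, 2.22, 3.01, 3.01, 3.01].

## Interface

Orientations are given as a unit quaternion [x, y, z, w].
In Python, from cell import get_obs, viewer, sign_off, manip gives the robot as it stands.
- The arm moves only by the shell command python3 -m creep 'ROWS' [FORCE]. ROWS is a JSON object of lists of equal length, an entry for each row: "hand": the opening, from 0 (shut) to 1 (fully open); "slide": the shift along the tool's x, y, z in cm, a list of three; "spin": the turn about the tool's z in degrees. In form: {"hand": [hand, ...], "slide": [[x, y, z], ...], "spin": [spin, ...]}. A call has 1 to 5 rows; each row shifts and turns the commanded pose from where the row before left it, along the tool's axes as they then stand; what a row does not reach is not made up. A row lasts 1/12 s, in which the tool goes at most 41.7 mm and 7.16 degrees, less where a joint would pass 70% of its speed; a pose out of reach is approached as far as the arm can. A call is refused whole if a number of a shift passes 4.17 or a number of a turn 7.16, either way. A call with a gripper value outside its range is refused whole. The fingers move at their own pace and stop on an object; FORCE is the grip in N (left out, the last holds). Time passes only in rows, so rows that do not move let the fingers close. It gives the time, the measured TCP pose, the force and the opening at its end, in the units of the state.
- get_obs(): the state, without advancing time (a new reading comes with each control period).
- viewer.snapshot(name): name is "scene" or "side" or "wrist"; returns a dict with "img" (420x560x3 uint8, red, green, blue), "range_z" (420x560 float32, m along the optical axis (not along the pixel's ray), 0 where there is no reading), "K" (3x3 intrinsics, pixels), "R" (3x3) and "t" (3): a world point X has camera coordinates R X + t; the wrist camera has in their place "hand_eye" (4x4, takes a point from camera to tool coordinates, whose origin is the TCP and whose axes are the flange's). Camera axes: x right, y down, z forward; pixel columns grow to the right and rows downward; lengths in m; the calibration is good to about 2 mm. The wrist camera is an equidistant fisheye: a pixel r from the principal point sees the ray r / f radians off the axis. A picture is of the moment at which its call begins: read the wrist's pose just before it.
- sign_off(): hands the job in, once; it reports no verdict.
The state is a dict: "t": time; "joints": joint angles; "joint_vel": joint speeds; "tau": joint torques, N m; "tool_pos": TCP position; "ee_rot": TCP orientation; "ft_force": force on the tool from outside, world axes, zero at the start; "torque": the same for the moment, N m; "gripper_width": opening from 0.0 (shut) to 1.0 (fully open).
Only numpy, scipy, OpenCV 4.12 (cv2) and the standard library are available. Lean on these libraries where they do the work, as an engineer would, in place of code of your own. Each camera call takes 0.05 s, during which the arm holds its last target. There are 200 camera calls.

## Task

Make the capacitor in the bench tester safe and take it out: push the selector knob down and turn it anticlockwise to its stop, then turn it exactly four clicks clockwise (the discharge position) and let it spring back up. Only then push the clamping jaw fully open, lift the capacitor out and stand it upright in the metal tray, let go, and leave the things round about where they are.

Things in the scene. Friction and masses are not known exactly. Their poses are not given: they have to be found in the camera images.
- tester: Fixed bench tester: grey box 140 (x) x 240 (y) x 45 mm high, flat metal deck on top; origin at the centre of its underside, x away from the front panel, y to the left, z up. On it, in mm: selector knob axis at x 0, y -75; capacitor at x 13, y 35; behind it a fixed jaw (x 32 to 45, y 15 to 55, 30 above the deck), in front of it the moving jaw.
- selector (a joint): Angle of the black selector knob, rad, growing clockwise seen from above. Click positions every 0.5236 (30 degrees) from 0 to 3.665, a stop 0.07 before the first and 0.07 past the last. At 0 the pointer points along the tester's +x. It turns only while held down. About 0.13 Nm takes it out of a position; past halfway it snaps on to the next one by itself. Released, it is keyed fast.
- selector_press (a joint): How far the selector knob is pushed down, m: 0 up and keyed, 0.006 fully down at a hard stop; free to turn from about 0.004. Spring force 3 N at the top, 8 N at the bottom. It can be pressed anywhere on its round flange, 84 mm across, whose top lies 61 mm above the tester's underside when up, 55 mm when down.
- selector_handle (a point): Top of the knob's bar handle near its pointer end (white line), 26 mm from the turning axis, 82.5 mm above the tester's underside when the knob is up. The bar is 13 mm wide, stands 21.5 mm above the flange and reaches from 14 mm behind the axis to 38 mm ahead of it, with a hub of 13 mm radius; beside the bar the flange is bare, so that a fingertip can press there and push the bar's side.
- jaw (a joint): Opening of the moving jaw, m: 0 clamped (as found), 0.028 fully open; slides along the tester's -x (to the front) with 3 N friction and stays where left. An upright metal plate 10 mm thick, 84 mm wide, 32 mm high over the deck; a lip on its taller middle (58 mm) hooks 8 mm over the capacitor's top, so it cannot be lifted out before the jaw is open.
- jaw_wing (a point): Top of the inner (+x) face of the jaw's free wing, 77 mm above the tester's underside, 55 mm to the left (+y) of the capacitor's axis. The plate is 10 mm thick toward the front and ends 14 mm farther left; the deck on its +x side is empty, so that a fingertip can come down there and push the wing to the front.
- capacitor: Loose upright cylindrical capacitor can, 35 mm in diameter, 51 mm high, about 60 g, standing on the tester's deck between the jaws; origin at the centre of its underside, z up along its axis.
- tray: Fixed square metal tray, 105 x 105 mm outside, walls 3.5 mm thick and 16 mm high, floor 3.5 mm thick; origin at the centre of its underside.
- flux_tin: Bystander: round tin, 47 mm across and 22 mm high; origin at the centre of its underside.
- spare_fan: Bystander: square fan lying flat, 62 x 62 x 22 mm, with a short lead; origin on the underside, 20 mm from the middle of the square.
- tape_black: Bystander: roll of insulating tape lying flat, 59 mm across, 18 mm high; origin at the centre of its underside.
- driver_red: Bystander: screwdriver lying flat, 190 mm long, handle 24 mm thick; origin under its middle.

How it is judged:
On the way, in this order (a step that is already met when the one before it is completed fails the run):
1. the selector is against its anticlockwise stop position (value of joint selector below 0.15 rad), for 0.1 s.
2. the selector stands four clicks clockwise from the stop and has sprung up (value of joint selector between 1.92 and 2.27 rad and value of joint selector_press below 0.0015 m and value of joint jaw below 0.006 m), for 0.3 s.
3. the jaw is open (value of joint jaw above 0.02 m), for 0.2 s.
4. the capacitor has been lifted clear of the tester (z of capacitor in the frame of tester above 0.08 m), for 0.05 s.
At the end, for the whole second after the job is handed in: The selector stands at its fourth click from the anticlockwise stop (within 10 degrees) and has sprung up (within 1.5 mm), the jaw is open by more than 20 of its 28 mm, and the capacitor stands upright (within 0.1 rad) and at rest on the floor of the tray (value of joint selector between 1.92 and 2.27 rad and value of joint selector_press below 0.0015 m and value of joint jaw above 0.02 m and x of capacitor in the frame of tray between -0.04 and 0.04 m and y of capacitor in the frame of tray between -0.04 and 0.04 m and height (world z) of capacitor below 0.008 m and angle between capacitor's own z axis and vertical below 0.1 rad and linear speed of capacitor below 0.02 m/s); the robot touches nothing.
It fails at once if the capacitor is lifted off the tester while the selector is not at its fourth click (z of capacitor in the frame of tester above 0.06 m and (value of joint selector below 1.8 rad or value of joint selector above 2.39 rad)).
It fails at once if the capacitor is tipped over or dropped on its side (angle between capacitor's own z axis and vertical above 0.8 rad).
It fails at once if a bystander is pushed away by more than 30 mm (distance of any of flux_tin, spare_fan, tape_black, driver_red from where it was at the start of the episode above 0.03 m).
It also fails if it takes over 72 s, if anything falls off the work surface, if the arm or the gripper's body presses on something with over 40 N, if the wrist force passes 120 N, or if a joint passes its speed limit or range.

## Working session

There is one attempt and no reset: what is moved stays moved. The work goes in short steps, Python scripts to look and compute and a shell command to move; the robot and the scene stay as the last step left them, time stands still between calls to the robot, and variables do not carry over. Pictures are saved under pics/ and viewed, about 8 in all and at most 12, crops included, and the job is handed in when it is done.

```bash
ls; mkdir -p pics; python3 - <<'E'
from cell import get_obs, viewer, manip
import cv2, numpy as np
o=get_obs(); print({k:np.round(v,3) for k,v in o.items()}); print(manip.tcp_to_grasp)
ims=[]
for n in ("scene","side"):
    s=viewer.snapshot(n); np.savez(f"{n}0.npz",**s); cv2.imwrite(f"pics/{n}0.png",s["img"][:,:,::-1])
    print(n,s["K"],s["R"],s["t"])
E
```

```text
pics
{'t': np.float64(0.0), 'joints': array([-1.284,  0.151,  1.438,  0.   ,  1.554, -0.134]), 'joint_vel': array([ 0.   , -0.001, -0.001, -0.002, -0.   , -0.   ]), 'tau': array([-2.0000e-03, -7.1305e+01, -5.7087e+01, -0.0000e+00,  9.0000e-03,
       -0.0000e+00]), 'tool_pos': array([ 0.235, -0.525,  0.231]), 'ee_rot': array([ 0.978,  0.209, -0.   , -0.001]), 'ft_force': array([-0.115, -0.423, -0.032]), 'torque': array([-0.009,  0.009,  0.025]), 'gripper_width': np.float64(1.006)}
0.0187
scene [[389.07845085   0.         281.49083758]
 [  0.         389.07845085 210.51415023]
 [  0.           0.           1.        ]] [[-0.75421815 -0.65656138  0.0090628 ]
 [-0.39746992  0.44551631 -0.80220501]
 [ 0.52265921 -0.60863977 -0.59697988]] [0.40376072 0.28287746 0.68876228]
side [[480.90572694   0.         280.51150713]
 [  0.         480.90572694 210.20314085]
 [  0.           0.           1.        ]] [[ 0.85415049  0.51990026  0.01143096]
 [ 0.36937855 -0.59109071 -0.71705736]
 [-0.36604158  0.61669724 -0.69692042]] [-0.45469079 -0.14262791  1.27470567]
```

View pics/scene0.png

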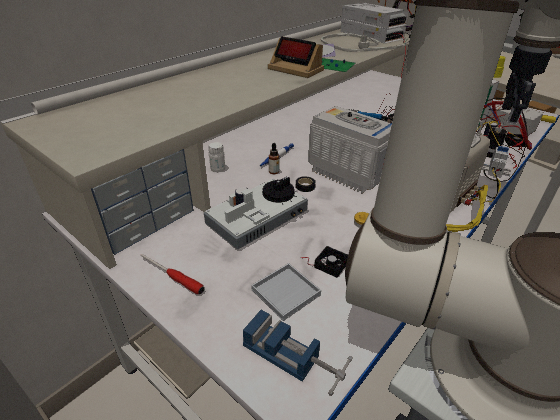

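View pics/side0.png

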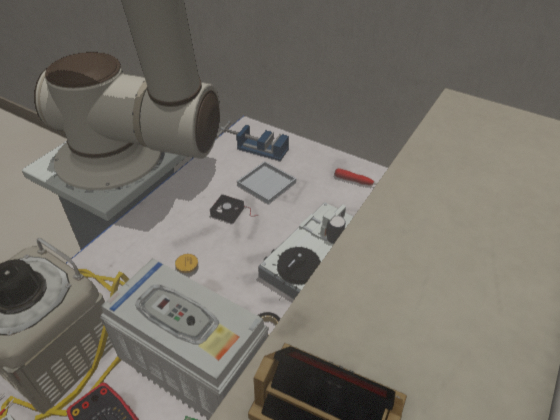

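```bash
cat > h.py <<'E'
import numpy as np, cv2
def cloud(s,step=1):
    d=s["range_z"]; v,u=np.mgrid[:d.shape[0],:d.shape[1]]
    K=s["K"]; x=(u-K[0,2])/K[0,0]*d; y=(v-K[1,2])/K[1,1]*d
    P=np.stack([x,y,d],-1)-s["t"]
    W=P@s["R"]   # R^T (p-t)
    W[d<=0]=np.nan
    return W
def ray_plane(s,uv,z):
    K=s["K"]; r=s["R"].T@np.array([(uv[0]-K[0,2])/K[0,0],(uv[1]-K[1,2])/K[1,1],1]); c=-s["R"].T@s["t"]
    return c+r*(z-c[2])/r[2]
E
python3 - <<'E'
from h import *
for n in("scene","side"):
    s=np.load(n+"0.npz"); W=cloud(s)
    pts=dict(knob=(279,190),cap=(237,195),tray=(286,290),fan=(331,260),drv=(185,280),tape=(305,184),tin=(360,217),shelf=(170,120),vice=(280,345)) if n=="scene" else dict(knob=(299,265),cap=(335,222),tray=(266,183),fan=(228,208),drv=(355,177),tape=(268,318),tin=(187,263),shelf=(450,200),shelfedge=(330,265),inst=(190,300))
    for k,(u,v) in pts.items(): print(n,k,np.round(W[v,u],3))
    m=(W[...,2]>.040)&(W[...,2]<.049)&(W[...,0]>.2)&(W[...,0]<.8)&(W[...,1]<-.1)
    m=cv2.morphologyEx(m.astype(np.uint8),cv2.MORPH_OPEN,np.ones((3,3)))
    nn,l,st,_=cv2.connectedComponentsWithStats(m)
    for i in range(1,nn):
        if st[i,4]>60:
            p=W[l==i][:,:2].astype(np.float32); print("deck",st[i],cv2.minAreaRect(p))
    # knob: dark pixels at flange/handle height
    g=s["img"].max(-1)
    m=(g<70)&(W[...,2]>.055)&(W[...,2]<.068)&(np.hypot(W[...,0]-W[pts["knob"][1],pts["knob"][0],0],W[...,1]-W[pts["knob"][1],pts["knob"][0],1])<.09)
    p=W[m][:,:2].astype(np.float32); print("flange",len(p),cv2.minEnclosingCircle(p),cv2.minAreaRect(p))
    b=cv2.resize(s["img"][150:360,150:430] if n=="scene" else s["img"][130:340,190:470],(800,600),interpolation=cv2.INTER_CUBIC)
    cv2.imwrite(f"pics/{n}0c.png",b[:,:,::-1])
    c=W[pts["cap"][1],pts["cap"][0]]
    m=(W[...,2]>.085)&(W[...,2]<.14)&(np.hypot(W[...,0]-c[0],W[...,1]-c[1])<.07)
    for z0 in(.085,.094,.1): 
        mm=m&(W[...,2]>z0)&(W[...,2]<z0+.006); p=W[mm]; print(z0,len(p),p.mean(0).round(3) if len(p) else'',p.min(0).round(3) if len(p) else'',p.max(0).round(3) if len(p) else'')
    m=(W[...,2]>.2)&(W[...,1]<-.3)&(W[...,0]>.3)&(W[...,0]<1.2); 
    if n=="side":
        p=W[140:,330:][m[140:,330:]];print("shelf z",np.percentile(p[:,2],[5,50,95]),cv2.minAreaRect(p[:,:2].astype(np.float32)))
E
```

```text
scene knob [ 0.622 -0.088  0.063]
scene cap [0.655 0.031 0.093]
scene tray [0.415 0.123 0.004]
scene fan [0.387 0.001 0.022]
scene drv [0.583 0.257 0.023]
scene tape [ 0.647 -0.236  0.001]
scene tin [ 0.424 -0.181  0.021]
scene shelf [0.81  0.084 0.26 ]
scene vice [0.325 0.246 0.031]
deck [293 192  13  11  92] ((0.5808622241020203, -0.11711115390062332), (0.042308010160923004, 0.03207183629274368), 1.7040421962738037)
flange 372 ((0.6299244165420532, -0.09280622750520706), 0.04257364571094513) ((0.6286367177963257, -0.08837634325027466), (0.08380477130413055, 0.0732283890247345), 23.10929298400879)
0.085 36 [0.639 0.023 0.088] [0.626 0.006 0.085] [0.666 0.032 0.091]
0.094 84 [0.652 0.017 0.097] [ 0.626 -0.004  0.094] [0.672 0.031 0.1  ]
0.1 48 [0.635 0.017 0.104] [0.627 0.004 0.1  ] [0.647 0.027 0.106]
side knob [ 0.638 -0.106  0.07 ]
side cap [0.654 0.011 0.096]
side tray [0.416 0.122 0.009]
side fan [ 0.398 -0.012  0.023]
side drv [0.598 0.246 0.021]
side tape [ 0.631 -0.207  0.013]
side tin [ 0.421 -0.188  0.021]
side shelf [0.851 0.002 0.261]
side shelfedge [ 0.746 -0.222  0.26 ]
[... 295 characters left out ...]
08953857422)
deck [105 413  14   7  72] ((0.5305967330932617, -0.4998086094856262), (0.02001359686255455, 0.011627891100943089), 38.46552658081055)
flange 782 ((0.6310291886329651, -0.0958641991019249), 0.042709432542324066) ((0.6281723380088806, -0.09654293954372406), (0.07428641617298126, 0.08276602625846863), 0.006834645289927721)
0.085 56 [0.653 0.003 0.088] [ 0.627 -0.006  0.085] [0.673 0.015 0.091]
0.094 171 [0.657 0.011 0.097] [ 0.629 -0.005  0.094] [0.673 0.03  0.1  ]
0.1 72 [0.638 0.014 0.104] [0.628 0.002 0.1  ] [0.646 0.027 0.106]
shelf z [0.25910867 0.26101501 0.34699146] ((0.9193053245544434, -0.37098148465156555), (0.2656624913215637, 0.14194853603839874), 0.005385430995374918)
```

View pics/scene0c.png

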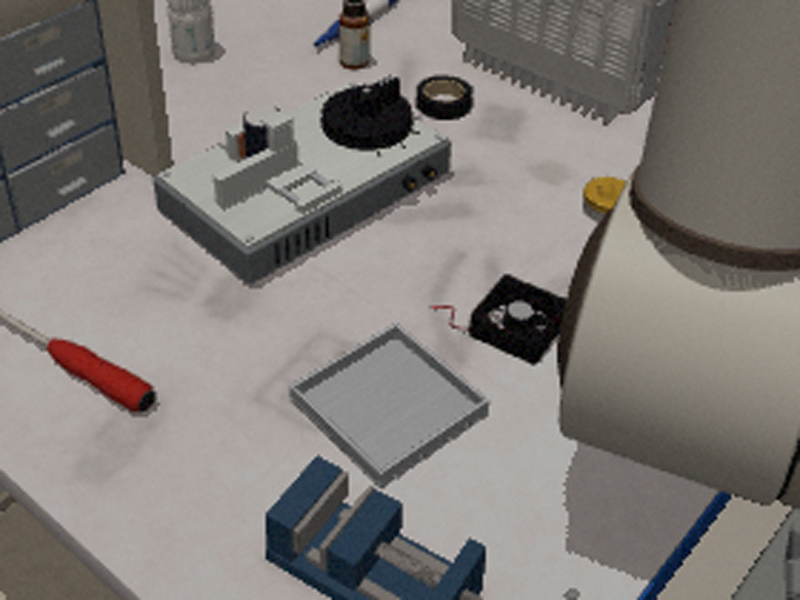

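```bash
cat >> h.py <<'E'
from scipy.spatial.transform import Rotation as Ro
def tell(o,tgt,yaw=None):
    """cm in tool axes to tgt; yaw = deg of tool x axis"""
    R=Ro.from_quat(o["ee_rot"]).as_matrix(); y=np.degrees(np.arctan2(R[1,0],R[0,0]))
    print("TCP",np.round(o["tool_pos"],4),"yaw",round(y,1),"tilt",np.round(R[:,2],3),"grip",round(float(o["gripper_width"]),3),"F",np.round(o["ft_force"],1),"j6",round(o["joints"][5],2),"t",round(float(o["t"]),2))
    if tgt is not None: print("slide cm",np.round(R.T@(np.array(tgt)-o["tool_pos"])*100,2))
    if yaw is not None: print("spin",round(-(yaw-y),1),"(tool z down)")
E
python3 - <<'E'
from h import *; from cell import get_obs,viewer
tell(get_obs(),[.57,-.06,.30])
s=viewer.snapshot("wrist"); print(s["K"],s["hand_eye"].round(3))
s=np.load("side0.npz");W=cloud(s);m=(W[...,2]>.25)&(W[...,2]<.27)
p=W[m]
for y in np.arange(-.3,.2,.05):
    q=p[abs(p[:,1]-y)<.01]; print(round(y,2),q[:,0].min().round(3) if len(q) else '')
s=np.load("scene0.npz");W=cloud(s)
m=(W[...,2]>.1)&(W[...,0]<.78)&(W[...,0]>.3)&(W[...,1]<.25)&(W[...,1]>-.3); q=W[m]; print(len(q),q.min(0),q.max(0))
E
```

```text
TCP [ 0.2348 -0.5246  0.2308] yaw 24.1 tilt [-0.     0.001 -1.   ] grip 1.0 F [ 0.1 -0.2  0.1] j6 -0.13 t 0.1
slide cm [ 49.58 -28.73  -6.89]
[[325.1922621    0.         280.45970746]
 [  0.         325.1922621  209.01034745]
 [  0.           0.           1.        ]] [[ 0.    -0.952 -0.307  0.079]
 [ 1.     0.    -0.     0.001]
 [ 0.    -0.307  0.952 -0.143]
 [ 0.     0.     0.     1.   ]]
-0.3 0.732
-0.25 0.732
-0.2 0.732
-0.15 0.732
-0.1 0.732
-0.05 -0.069
-0.0 -0.082
0.05 -0.025
0.1 0.259
0.15 0.732
6069 [ 0.46134144 -0.29998641  0.10006804] [0.77995338 0.24978203 0.26361802]
```

```bash
R='x'; python3 -m creep '{"hand":[0.4,0.4,0.4,0.4,0.4],"slide":[[1,-0.6,-3],[2,-1.2,-2],[2.5,-1.4,-2],[2.5,-1.4,0],[2.5,-1.4,0]],"spin":[0,0,0,0,0]}' 30
python3 -m creep '{"hand":[0.4,0.4,0.4,0.4,0.4],"slide":[[2.5,-1.4,0],[2.5,-1.4,0],[2.5,-1.4,0],[2.5,-1.4,0],[2.5,-1.4,0]],"spin":[0,0,0,0,0]}'
python3 -m creep '{"hand":[0.4,0.4,0.4,0.4,0.4],"slide":[[2.5,-1.4,0],[2.5,-1.4,0],[2.5,-1.4,0],[2.5,-1.4,0],[2.5,-1.4,0]],"spin":[0,0,0,0,0]}'
python3 -m creep '{"hand":[0.4,0.4,0.4,0.4,0.4],"slide":[[2.5,-1.4,0],[2.5,-1.4,0],[2.5,-1.4,0],[1.5,-1,0],[0,0,0]],"spin":[0,0,0,0,0]}'
python3 - <<'E'
from h import *; from cell import get_obs,viewer
o=get_obs();s=viewer.snapshot("wrist"); tell(o,[.57,-.06,.30]); np.savez("w1.npz",pos=o["tool_pos"],rot=o["ee_rot"],**s)
cv2.imwrite("pics/w1.png",s["img"][:,:,::-1])
E
```

```text
t: 0.57
tool_pos: [0.3068, -0.4264, 0.3023]
ee_rot: [0.978, 0.209, 0.0, 0.001]
ft_force: [-0.2, -0.2, -0.4]
gripper_width: 0.397
t: 0.98
tool_pos: [0.3922, -0.3109, 0.3012]
ee_rot: [0.978, 0.209, -0.0, -0.0]
ft_force: [-0.0, -0.5, 0.3]
gripper_width: 0.402
t: 1.4
tool_pos: [0.4778, -0.1959, 0.3012]
ee_rot: [0.978, 0.209, -0.0, -0.0]
ft_force: [-0.2, -0.5, 0.3]
gripper_width: 0.397
t: 1.82
tool_pos: [0.5394, -0.1103, 0.3008]
ee_rot: [0.978, 0.21, -0.0, -0.001]
ft_force: [-0.5, -0.3, -0.5]
gripper_width: 0.402
TCP [ 0.5394 -0.1103  0.3008] yaw 24.3 tilt [-0.     0.001 -1.   ] grip 0.402 F [-0.5 -0.3 -0.5] j6 0.81 t 1.82
slide cm [ 4.86 -3.33  0.08]
```

View pics/w1.png

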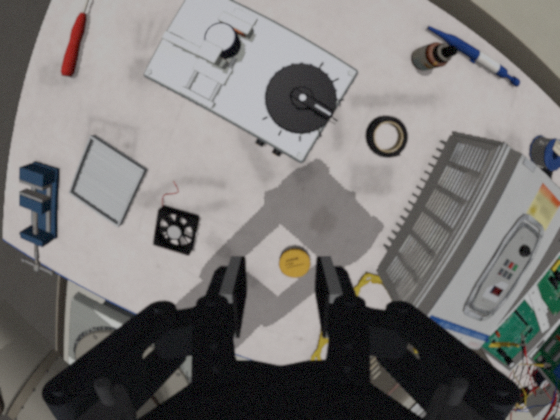

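```bash
cat >> h.py <<'E'
def wray(s,uv,z):
    uv=np.atleast_2d(np.array(uv,float)); K=s["K"]; p=np.stack([(uv[:,0]-K[0,2])/K[0,0],(uv[:,1]-K[1,2])/K[1,1]],-1)
    th=np.linalg.norm(p,axis=1); d=np.c_[p/th[:,None]*np.sin(th)[:,None],np.cos(th)]
    R=Ro.from_quat(s["rot"]).as_matrix(); H=s["hand_eye"]
    d=d@H[:3,:3].T@R.T; c=R@H[:3,3]+s["pos"]
    return c+d*((z-c[2])/d[:,2])[:,None]
E
python3 - <<'E'
from h import *
s=np.load("w1.npz"); g=s["img"].max(-1)
m=((g<75)*255).astype(np.uint8); m=cv2.morphologyEx(m,cv2.MORPH_CLOSE,np.ones((9,9)))
n,l,st,c=cv2.connectedComponentsWithStats(m); i=l[98,302]; print(st[i],c[i])
cs,_=cv2.findContours((l==i).astype(np.uint8),0,1); q=max(cs,key=len)[:,0]
P=wray(s,q,.061)[:,:2].astype(np.float32); print("flange",cv2.minEnclosingCircle(P),P.mean(0), cv2.fitEllipse(P))
for k,z,uv in[("hub",.0825,(303,98)),("tip",.0825,(335,118)),("cap",.096,(222,40)),("cR",.045,(357,72)),("cB",.045,(304,162)),("cL",.045,(147,73))]: print(k,wray(s,uv,z).round(4))
t=wray(s,[(94,135),(148,170),(124,223),(72,188)],.016); print("tray",t.round(3),t.mean(0).round(3))
big=cv2.resize(s["img"][0:180,140:380],(800,600),interpolation=cv2.INTER_CUBIC); cv2.imwrite("pics/w1c.png",big[:,:,::-1])
E
```

```text
[ 266   64   71   69 3777] [300.60232989  98.22001589]
flange ((0.6314222812652588, -0.0955018550157547), 0.0414368100464344) [ 0.63141197 -0.09527002] ((0.6311778426170349, -0.09504672139883041), (0.08001946657896042, 0.0807821974158287), 0.3153928518295288)
hub [[ 0.6312 -0.0962  0.0825]]
tip [[ 0.6263 -0.1377  0.0825]]
cap [[0.6545 0.009  0.096 ]]
cR [[ 0.6923 -0.144   0.045 ]]
cB [[ 0.5618 -0.1326  0.045 ]]
cL [[0.5893 0.0976 0.045 ]]
tray [[0.477 0.161 0.016]
 [0.461 0.06  0.016]
 [0.367 0.073 0.016]
 [0.382 0.179 0.016]] [0.421 0.118 0.016]
```

View pics/w1c.png

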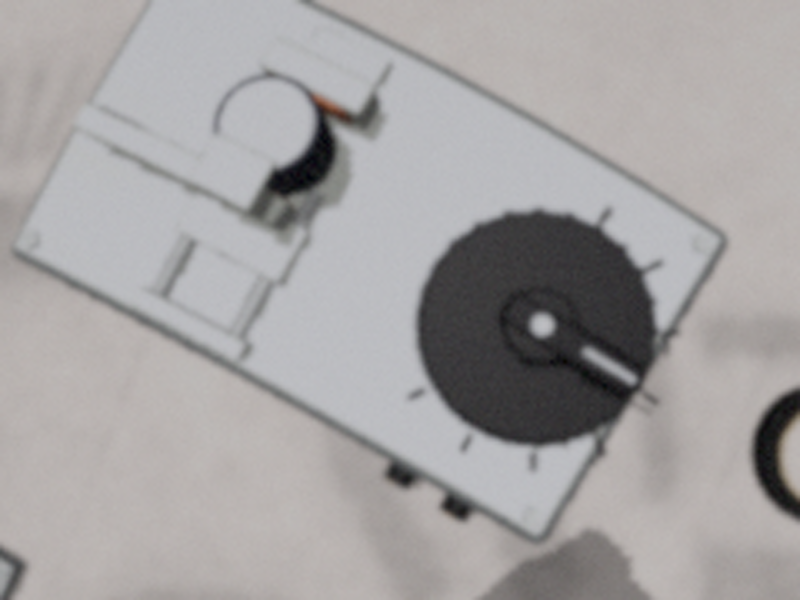

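```bash
python3 -m creep '{"hand":[0.4,0.4,0.4,0.4,0.4],"slide":[[0,0,0],[0,0,0],[0,0,0],[0,0,1],[0,0,1]],"spin":[-6.5,-6.5,-6.5,-6.5,-6.5]}'
python3 -m creep '{"hand":[0.4,0.4,0.4,0.4,0.4],"slide":[[0,0,1],[0,0,1],[0,0,1],[0,0,1],[0,0,0]],"spin":[-6.5,-6.5,-6.5,-6.5,-0.5]}'
python3 - <<'E'
from h import *; from cell import get_obs
a=np.radians(-96.7)
tell(get_obs(),[.6312+.022*np.cos(a),-.0955+.022*np.sin(a),.11],83.3)
E
```

```text
t: 2.28
tool_pos: [0.5378, -0.1138, 0.2814]
ee_rot: [0.879, 0.476, 0.0, 0.0]
ft_force: [0.7, 0.5, 0.2]
gripper_width: 0.398
t: 2.7
tool_pos: [0.5371, -0.1136, 0.2394]
ee_rot: [0.747, 0.665, -0.001, -0.001]
ft_force: [0.5, -0.3, -0.8]
gripper_width: 0.399
TCP [ 0.5371 -0.1136  0.2394] yaw 83.4 tilt [-0.003  0.001 -1.   ] grip 0.399 F [ 0.5 -0.3 -0.8] j6 -0.23 t 2.7
slide cm [ 0.67  9.17 12.92]
spin 0.1 (tool z down)
```

```bash
python3 -m creep '{"hand":[0.4,0.4,0.4,0.4,0.4],"slide":[[0.1,2,1.5],[0.2,2.5,2],[0.2,2.5,2],[0.1,2,2],[0,0.2,1]],"spin":[0,0,0,0,0]}'
python3 -m creep '{"hand":[0.4,0.4,0.4],"slide":[[0,0,2],[0,0,1.5],[0,0,0]],"spin":[0,0,0]}'
python3 - <<'E'
from h import *; from cell import get_obs,viewer
o=get_obs();s=viewer.snapshot("wrist")
a=np.radians(-96.7)
tell(o,[.6312+.022*np.cos(a),-.0955+.022*np.sin(a),.065],83.3)
s.update(pos=o["tool_pos"],rot=o["ee_rot"]); np.savez("w2.npz",**s)
cv2.imwrite("pics/w2.png",s["img"][:,:,::-1])
E
```

```text
t: 3.12
tool_pos: [0.6316, -0.1187, 0.1536]
ee_rot: [0.75, 0.662, -0.001, -0.001]
ft_force: [-0.3, -0.7, -0.5]
gripper_width: 0.404
t: 3.37
tool_pos: [0.6286, -0.1183, 0.1187]
ee_rot: [0.749, 0.662, -0.001, -0.002]
ft_force: [0.7, -0.1, -1.2]
gripper_width: 0.398
TCP [ 0.6286 -0.1183  0.1187] yaw 82.9 tilt [-0.004  0.001 -1.   ] grip 0.398 F [ 0.7 -0.1 -1.2] j6 -0.18 t 3.37
slide cm [0.09 0.01 5.37]
spin -0.4 (tool z down)
```

View pics/w2.png

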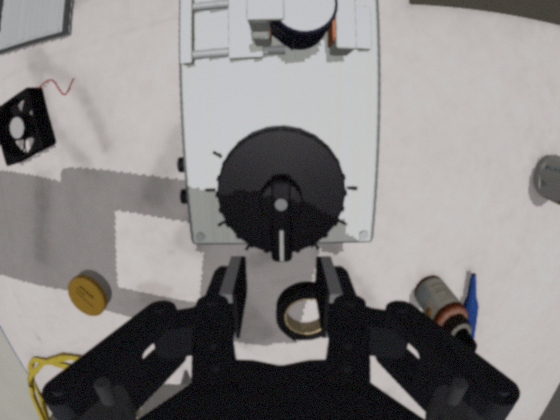

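```bash
python3 -m creep '{"hand":[0.4,0.4,0.4,0.4,0.4],"slide":[[0.1,0,2],[0,0,1.5],[0,0,1],[0,0,0.9],[0,0,0]],"spin":[-0.4,0,0,0,0]}'
python3 -m creep '{"hand":[0.1,0.0,0.0,0,0],"slide":[[0,0,0],[0,0,0],[0,0,0],[0,0,0],[0,0,0]],"spin":[0,0,0,0,0]}' 60
python3 -m creep '{"hand":[0,0,0,0],"slide":[[0,0,0.2],[0,0,0.2],[0,0,0.2],[0,0,0]],"spin":[0,0,0,0]}'
python3 -c "
from h import *; from cell import get_obs
tell(get_obs(),None)"
```

```text
t: 3.83
tool_pos: [0.6298, -0.1172, 0.0666]
ee_rot: [0.746, 0.666, -0.0, -0.001]
ft_force: [-0.7, -0.3, 0.1]
gripper_width: 0.403
t: 4.25
tool_pos: [0.6297, -0.1173, 0.0679]
ee_rot: [0.746, 0.666, -0.001, -0.0]
ft_force: [-7.5, -1.3, -1.5]
gripper_width: 0.132
t: 4.58
tool_pos: [0.6298, -0.1174, 0.0625]
ee_rot: [0.746, 0.666, -0.0, -0.0]
ft_force: [-11.8, 0.0, 6.9]
gripper_width: 0.13
TCP [ 0.6298 -0.1174  0.0625] yaw 83.5 tilt [-0.001 -0.001 -1.   ] grip 0.13 F [-11.8   0.    6.9] j6 -0.19 t 4.58
```

```bash
python3 -m creep '{"hand":[0,0,0,0,0],"slide":[[0,0,0.1],[0.01,0.23,0],[0.01,0.23,0],[0.01,0.23,0],[0.01,0.23,0]],"spin":[0,-6,-6,-6,-6]}'
python3 -c "
from h import *; from cell import get_obs
tell(get_obs(),None)"
```

```text
t: 5.0
tool_pos: [0.6391, -0.1162, 0.0623]
ee_rot: [0.589, 0.808, -0.0, -0.0]
ft_force: [-12.9, 2.9, 15.5]
gripper_width: 0.129
TCP [ 0.6391 -0.1162  0.0623] yaw 107.8 tilt [-0.  0. -1.] grip 0.129 F [-12.9   2.9  15.5] j6 -0.61 t 5.0
```

```bash
python3 -m creep '{"hand":[0,0,0,0,0],"slide":[[0.01,0.23,0],[0.01,0.23,0],[0.01,0.23,0],[0.01,0.23,0],[0.01,0.23,0]],"spin":[-6,-6,-6,-6,-6]}'
python3 -m creep '{"hand":[0,0,0,0,0],"slide":[[0.01,0.23,0],[0.01,0.23,0],[0.01,0.23,0],[0.01,0.23,0],[0.01,0.23,0]],"spin":[-6,-6,-6,-6,-6]}'
python3 -c "
from h import *; from cell import get_obs
tell(get_obs(),None)"
```

```text
t: 5.42
tool_pos: [0.649, -0.1102, 0.0621]
ee_rot: [0.36, 0.933, 0.0, 0.0]
ft_force: [-9.2, 3.0, 10.3]
gripper_width: 0.132
t: 5.83
tool_pos: [0.6545, -0.1, 0.0623]
ee_rot: [0.107, 0.994, 0.0, 0.0]
ft_force: [-9.6, 3.6, 10.1]
gripper_width: 0.131
TCP [ 0.6545 -0.1     0.0623] yaw 167.8 tilt [ 0.001  0.    -1.   ] grip 0.131 F [-9.6  3.6 10.1] j6 -1.63 t 5.83
```

```bash
python3 -m creep '{"hand":[0,0,0,0,0],"slide":[[0.01,0.23,0],[0,0.1,0],[0,0.04,0],[0,0,0],[0,0,0]],"spin":[-6,-2.5,-1,0,0]}'
python3 -c "
from h import *; from cell import get_obs,viewer
o=get_obs();s=viewer.snapshot('wrist')
tell(o,None)
s.update(pos=o['tool_pos'],rot=o['ee_rot']); np.savez('w3.npz',**s)
cv2.imwrite('pics/w3.png',s['img'][:,:,::-1])"
```

```text
t: 6.25
tool_pos: [0.6551, -0.0964, 0.0622]
ee_rot: [0.026, 1.0, -0.0, 0.0]
ft_force: [-7.7, 3.5, 12.0]
gripper_width: 0.13
TCP [ 0.6551 -0.0964  0.0622] yaw 177.0 tilt [ 0.001 -0.    -1.   ] grip 0.13 F [-7.7  3.5 12. ] j6 -1.78 t 6.25
```

View pics/w3.png

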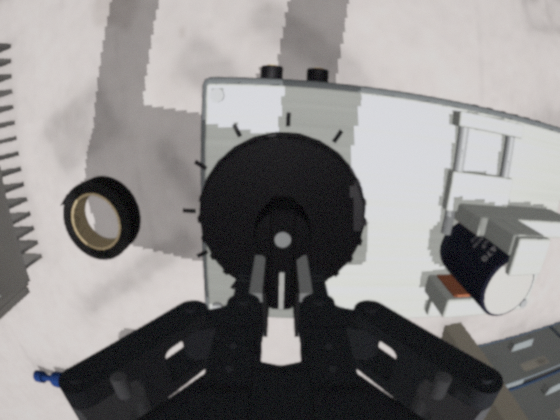

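```bash
python3 -m creep '{"hand":[0,0,0,0,0],"slide":[[0.01,-0.23,0],[0.01,-0.23,0],[0.01,-0.23,0],[0.01,-0.23,0],[0.01,-0.23,0]],"spin":[6,6,6,6,6]}'
python3 -m creep '{"hand":[0,0,0,0,0],"slide":[[0.01,-0.23,0],[0.01,-0.23,0],[0.01,-0.23,0],[0.01,-0.23,0],[0.01,-0.23,0]],"spin":[6,6,6,6,6]}'
python3 -m creep '{"hand":[0,0,0,0,0],"slide":[[0.01,-0.23,0],[0.01,-0.23,0],[0.01,-0.23,0],[0.01,-0.23,0],[0.01,-0.23,0]],"spin":[6,6,6,6,6]}'
python3 -m creep '{"hand":[0,0,0,0,0],"slide":[[0.01,-0.23,0],[0.01,-0.23,0],[0.01,-0.23,0],[0.01,-0.23,0],[0,0,0]],"spin":[6,6,6,6,0]}'
python3 -c "
from h import *; from cell import get_obs
tell(get_obs(),None,53.5)"
```

```text
t: 6.72
tool_pos: [0.6516, -0.1075, 0.0623]
ee_rot: [0.286, 0.958, -0.0, 0.0]
ft_force: [-8.9, 1.3, 11.5]
gripper_width: 0.135
t: 7.13
tool_pos: [0.6434, -0.1156, 0.0626]
ee_rot: [0.525, 0.851, 0.0, 0.001]
ft_force: [-9.3, 0.1, 14.0]
gripper_width: 0.132
t: 7.55
tool_pos: [0.6316, -0.1185, 0.0626]
ee_rot: [0.727, 0.687, -0.001, 0.001]
ft_force: [-15.4, -3.7, 17.0]
gripper_width: 0.131
t: 7.97
tool_pos: [0.6219, -0.1163, 0.0626]
ee_rot: [0.855, 0.519, -0.001, 0.0]
ft_force: [-21.6, -4.6, 20.4]
gripper_width: 0.129
TCP [ 0.6219 -0.1163  0.0626] yaw 62.6 tilt [-0.002 -0.002 -1.   ] grip 0.129 F [-21.6  -4.6  20.4] j6 0.17 t 7.97
spin 9.1 (tool z down)
```

```bash
python3 -m creep '{"hand":[0,0,0],"slide":[[0.01,-0.23,0],[0.01,-0.13,0],[0,0,0]],"spin":[6,3.1,0]}'
python3 -c "
from h import *; from cell import get_obs
tell(get_obs(),None,53.5)"
python3 -m creep '{"hand":[0,0,0.4,0.4,0.4],"slide":[[0,0,-0.3],[0,0,-0.4],[0,0,0],[0,0,0],[0,0,-0.2]],"spin":[0,0,0,0,0]}'
python3 -m creep '{"hand":[0.4,0.4,0.4,0.4],"slide":[[0,0,-1],[0,0,-2],[0,0,-2],[0,0,-2]],"spin":[0,0,0,0]}'
python3 -c "
from h import *; from cell import get_obs,viewer
o=get_obs();s=viewer.snapshot('wrist')
tell(o,None)
s.update(pos=o['tool_pos'],rot=o['ee_rot']); np.savez('w4.npz',**s)
cv2.imwrite('pics/w4.png',s['img'][:,:,::-1])"
```

```text
t: 8.22
tool_pos: [0.6187, -0.1144, 0.0626]
ee_rot: [0.892, 0.451, -0.001, 0.0]
ft_force: [-25.6, -5.9, 23.9]
gripper_width: 0.13
TCP [ 0.6187 -0.1144  0.0626] yaw 53.7 tilt [-0.002 -0.002 -1.   ] grip 0.13 F [-25.6  -5.9  23.9] j6 0.33 t 8.22
spin 0.2 (tool z down)
t: 8.63
tool_pos: [0.6203, -0.1134, 0.0698]
ee_rot: [0.891, 0.453, 0.0, 0.0]
ft_force: [0.5, 0.6, 0.6]
gripper_width: 0.403
t: 8.97
tool_pos: [0.6202, -0.1133, 0.1411]
ee_rot: [0.891, 0.453, 0.0, 0.0]
ft_force: [1.4, 0.9, -0.3]
gripper_width: 0.397
TCP [ 0.6202 -0.1133  0.1411] yaw 53.9 tilt [ 0.001 -0.    -1.   ] grip 0.397 F [ 1.4  0.9 -0.3] j6 0.33 t 8.97
```

View pics/w4.png

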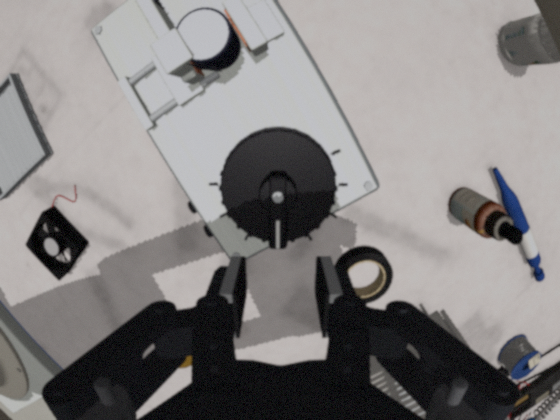

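```bash
python3 -m creep '{"hand":[0.4,0.3,0,0,0],"slide":[[0,0,-2],[0,0,-2],[0,0,-2],[0,0,0],[0,0,0]],"spin":[-7,-7,-7,-7,-7]}'
python3 -m creep '{"hand":[0,0,0,0,0],"slide":[[0,0,0],[0,0,0],[0,0,0],[0,0,0],[0,0,0]],"spin":[-7,-7,-7,-7,-7]}'
python3 -m creep '{"hand":[0,0,0,0,0],"slide":[[0,0,0],[0,0,0],[0,0,0],[0,0,0],[0,0,0]],"spin":[-7,-7,-7,-7,-7]}'
python3 -m creep '{"hand":[0,0,0,0,0],"slide":[[0,0,0],[0,0,0],[0,0,0],[0,0,0],[0,0,0]],"spin":[-7,-7,-0.6,0,0]}'
python3 - <<'E'
from h import *; from cell import get_obs
tell(get_obs(),[.62,.05,.2],173.5)
for n in("scene","side"):
    W=cloud(np.load(n+"0.npz"))
    for y in np.arange(-.15,.3,.05):
        m=(abs(W[...,1]-y)<.015)&(W[...,2]>.11)&(W[...,0]>.66)&(W[...,0]<.9)
        q=W[m]; 
        if len(q): i=q[:,0].argmin(); print(n,round(y,2),len(q),q[i].round(3),"low",q[q[:,2]<.24][:,0].min().round(3) if (q[:,2]<.24).any() else None)
E
```

```text
t: 9.43
tool_pos: [0.6207, -0.1135, 0.2018]
ee_rot: [0.712, 0.703, 0.001, 0.001]
ft_force: [-0.3, -0.5, -1.4]
gripper_width: -0.005
t: 9.85
tool_pos: [0.6202, -0.1133, 0.2002]
ee_rot: [0.467, 0.884, 0.0, 0.0]
ft_force: [0.3, 0.4, 0.4]
gripper_width: 0.005
t: 10.27
tool_pos: [0.6202, -0.1133, 0.2002]
ee_rot: [0.18, 0.984, 0.0, 0.0]
ft_force: [1.0, -0.6, -0.1]
gripper_width: -0.002
t: 10.68
tool_pos: [0.6202, -0.1134, 0.1997]
ee_rot: [0.059, 0.998, -0.0, 0.0]
ft_force: [-0.8, 0.1, -0.2]
gripper_width: 0.003
TCP [ 0.6202 -0.1134  0.1997] yaw 173.3 tilt [ 0. -0. -1.] grip 0.003 F [-0.8  0.1 -0.2] j6 -1.76 t 10.68
slide cm [ 1.93 16.22 -0.03]
spin -0.2 (tool z down)
scene -0.15 359 [ 0.729 -0.142  0.239] low 0.729
scene -0.1 381 [ 0.729 -0.091  0.249] low 0.729
scene -0.05 415 [ 0.728 -0.048  0.242] low 0.728
scene 0.0 463 [0.728 0.007 0.24 ] low 0.728
scene 0.05 1106 [0.729 0.053 0.237] low 0.729
scene 0.1 864 [0.728 0.091 0.249] low 0.729
scene 0.15 959 [0.729 0.149 0.253] low 0.729
scene 0.2 1076 [0.729 0.189 0.252] low 0.73
scene 0.25 1200 [0.729 0.253 0.242] low 0.73
side -0.15 1778 [ 0.732 -0.153  0.258] low None
side -0.1 1563 [ 0.732 -0.1    0.259] low None
side -0.05 1383 [ 0.732 -0.062  0.26 ] low None
side 0.0 1234 [ 0.731 -0.008  0.256] low None
side 0.05 1112 [0.731 0.036 0.257] low None
side 0.1 981 [0.732 0.098 0.257] low None
side 0.15 881 [0.732 0.16  0.259] low None
side 0.2 793 [0.732 0.188 0.259] low None
side 0.25 714 [0.733 0.245 0.26 ] low None
```

```bash
python3 -m creep '{"hand":[0,0,0,0,0],"slide":[[0.3,2,0],[0.4,3.2,0],[0.4,3.2,0],[0.4,3.2,0],[0.4,3.2,0]],"spin":[0,0,0,0,0]}'
python3 -m creep '{"hand":[0,0,0],"slide":[[0,1.4,0],[0,0,0],[0,0,0]],"spin":[0,0,0]}'
python3 -c "
from h import *; from cell import get_obs,viewer
o=get_obs();s=viewer.snapshot('wrist')
tell(o,None)
s.update(pos=o['tool_pos'],rot=o['ee_rot']); np.savez('w5.npz',**s)
cv2.imwrite('pics/w5.png',s['img'][:,:,::-1])"
```

```text
t: 11.1
tool_pos: [0.6177, 0.0372, 0.1996]
ee_rot: [0.059, 0.998, 0.0, 0.0]
ft_force: [0.4, 0.4, -0.4]
gripper_width: -0.002
t: 11.35
tool_pos: [0.6196, 0.05, 0.1994]
ee_rot: [0.057, 0.998, -0.0, 0.0]
ft_force: [0.4, 0.0, -0.5]
gripper_width: -0.001
TCP [0.6196 0.05   0.1994] yaw 173.5 tilt [ 0. -0. -1.] grip -0.001 F [ 0.4  0.  -0.5] j6 -1.5 t 11.35
```

View pics/w5.png

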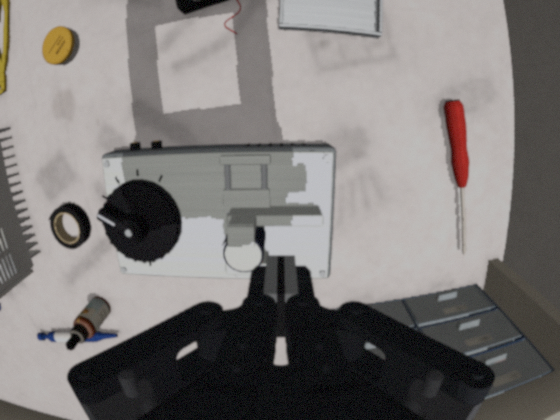

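```bash
python3 - <<'E'
from h import *
s=np.load("w5.npz")
th=np.radians(-6.5);ex=np.array([np.cos(th),np.sin(th)]);ey=np.array([-ex[1],ex[0]])
K=np.array([.6312,-.0955])
for k,z,uv in[("wing end top front",.077,(321,207)),("wing top in",.077,(321,214)),("cap",.096,(243,254)),("cFL",.045,(334,146)),("cBL",.045,(329,277)),("cFR",.045,(104,154)),("hub",.0825,(128,232))]:
    p=wray(s,uv,z)[0]; print(k,p.round(4),"rel tester",((p[:2]-K)@ex).round(4),((p[:2]-K)@ey-.075).round(4))
# cap top: bright pixels at depth? fit circle on dark outline
big=cv2.resize(s["img"][130:290,190:350],(800,600)); 
for x,y in((10,90),(12,92)):
    p=K+ex*x/1e3+ey*(y+75)/1e3; print((x,y),p)
E
```

```text
wing end top front [0.629  0.0836 0.077 ] rel tester -0.0225 0.1027
wing top in [0.6353 0.0831 0.077 ] rel tester -0.0161 0.1029
cap [0.6568 0.0135 0.096 ] rel tester 0.0131 0.0362
cFL [0.5819 0.1036 0.045 ] rel tester -0.0715 0.1173
cBL [0.7178 0.0899 0.045 ] rel tester 0.0651 0.119
cFR [ 0.5582 -0.1244  0.045 ] rel tester -0.0692 -0.112
hub [ 0.6313 -0.095   0.0825] rel tester 0.0001 -0.0745
(10, 90) [0.65981425 0.06730732]
(12, 92) [0.6620278  0.06906806]
```

```bash
python3 -c "
from h import *; from cell import get_obs
tell(get_obs(),[.6628,.067,.057],173.5)"
python3 -m creep '{"hand":[0,0,0,0,0],"slide":[[-1.5,0.4,0],[-2,0.5,1],[-1,0.3,2],[0,0,2],[0,0,2]],"spin":[0,0,0,0,0]}'
python3 -c "
from h import *; from cell import get_obs
tell(get_obs(),[.6628,.067,.057],173.5)"
```

```text
TCP [0.6196 0.0492 0.1993] yaw 173.4 tilt [ 0. -0. -1.] grip -0.0 F [ 0.4  0.2 -1.2] j6 -1.5 t 11.4
slide cm [-4.08  2.27 14.23]
spin -0.1 (tool z down)
t: 11.82
tool_pos: [0.6661, 0.0549, 0.1281]
ee_rot: [0.058, 0.998, -0.0, -0.0]
ft_force: [1.4, 0.1, 0.1]
gripper_width: -0.003
TCP [0.6661 0.0549 0.1281] yaw 173.4 tilt [-0. -0. -1.] grip -0.003 F [1.4 0.1 0.1] j6 -1.49 t 11.82
slide cm [0.47 1.17 7.11]
spin -0.1 (tool z down)
```

```bash

python3 -m creep '{"hand":[0,0,0,0,0],"slide":[[0.4,1.1,0],[0,0,2],[0,0,2],[0,0,2],[0,0,1]],"spin":[0,0,0,0,0]}'
python3 -m creep '{"hand":[0,0,0,0,0],"slide":[[0,0,0],[0.4,0,0],[0.4,0,0],[0.4,0,0],[0.4,0,0]],"spin":[0,0,0,0,0]}'
python3 -c "
from h import *; from cell import get_obs
tell(get_obs(),[.6628,.067,.057],173.5)"
```

```text
t: 12.23
tool_pos: [0.6623, 0.0674, 0.0579]
ee_rot: [0.057, 0.998, -0.0, -0.001]
ft_force: [-0.1, 1.3, -0.3]
gripper_width: 0.004
t: 12.65
tool_pos: [0.6473, 0.0696, 0.0608]
ee_rot: [0.057, 0.998, -0.0, 0.001]
ft_force: [3.4, -1.3, 3.1]
gripper_width: -0.003
TCP [0.6473 0.0696 0.0608] yaw 173.5 tilt [ 0.002 -0.    -1.   ] grip -0.003 F [ 3.4 -1.3  3.1] j6 -1.47 t 12.65
slide cm [-1.57 -0.09  0.38]
spin 0.0 (tool z down)
```

```bash

python3 -m creep '{"hand":[0,0,0,0,0],"slide":[[0.4,0,0],[0.4,0,0.1],[0.4,0,0],[0.4,0,0],[0,0,0]],"spin":[0,0,0,0,0]}'
python3 -m creep '{"hand":[0,0,0,0],"slide":[[0.2,0,0],[0.1,0,0],[0.1,0,0],[0,0,0]],"spin":[0,0,0,0]}'
python3 -c "
from h import *; from cell import get_obs
tell(get_obs(),[.6628,.067,.057],173.5)"
```

```text
t: 13.07
tool_pos: [0.6302, 0.0718, 0.0583]
ee_rot: [0.057, 0.998, 0.0, -0.0]
ft_force: [0.7, 0.0, -0.1]
gripper_width: 0.0
t: 13.4
tool_pos: [0.6275, 0.072, 0.0583]
ee_rot: [0.057, 0.998, 0.0, 0.001]
ft_force: [7.9, -0.3, -0.9]
gripper_width: 0.002
TCP [0.6275 0.072  0.0583] yaw 173.5 tilt [ 0.001  0.    -1.   ] grip 0.002 F [ 7.9 -0.3 -0.9] j6 -1.47 t 13.4
slide cm [-3.57 -0.1   0.13]
spin 0.0 (tool z down)
```

```bash

python3 -m creep '{"hand":[0,0,0,0.3,0.62],"slide":[[-0.8,0,0],[-0.2,0,-2],[0,0,-3],[0,0,-3],[0,0,-3]],"spin":[0,0,0,0,0]}'
python3 -m creep '{"hand":[0.62,0.62,0.62,0.62,0.62],"slide":[[-0.5,-2,0],[-0.5,-2,0],[0,-1.5,0],[0,0,0],[0,0,0]],"spin":[0,0,0,0,0]}'
python3 -c "
from h import *; from cell import get_obs,viewer
o=get_obs();s=viewer.snapshot('wrist')
tell(o,[.6565,.0125,.057],173.5)
s.update(pos=o['tool_pos'],rot=o['ee_rot']); np.savez('w6.npz',**s)
b=cv2.resize(s['img'],(800,600)); cv2.imwrite('pics/w6.png',b[:,:,::-1])"
```

```text
t: 13.82
tool_pos: [0.6369, 0.0708, 0.1691]
ee_rot: [0.057, 0.998, 0.0, -0.001]
ft_force: [0.6, 0.7, 0.7]
gripper_width: 0.273
t: 14.23
tool_pos: [0.6405, 0.0145, 0.1677]
ee_rot: [0.057, 0.998, 0.0, -0.001]
ft_force: [-0.8, 0.9, 0.0]
gripper_width: 0.616
TCP [0.6405 0.0145 0.1677] yaw 173.4 tilt [-0.001  0.    -1.   ] grip 0.616 F [-0.8  0.9  0. ] j6 -1.55 t 14.23
slide cm [-1.63 -0.02 11.07]
spin -0.1 (tool z down)
```

View pics/w6.png

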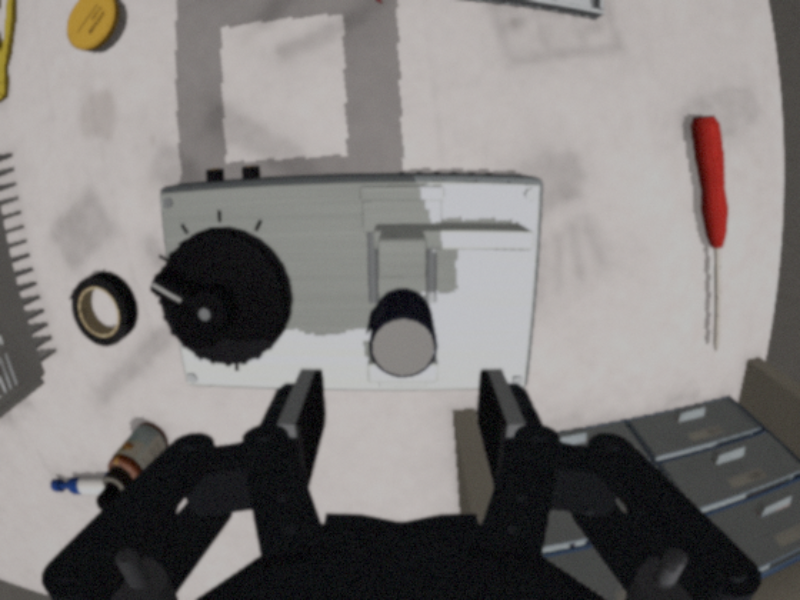

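```bash
python3 -c "
from h import *
s=np.load('w6.npz'); print(wray(s,(282.1,243),.096))"
python3 -m creep '{"hand":[0.62,0.62,0.62,0.62,0.62],"slide":[[-1,0,0],[-0.6,0,1],[0,0,2],[0,0,2],[0,0,0]],"spin":[0,0,0,0,0]}'
python3 -c "
from h import *; from cell import get_obs,viewer
tell(get_obs(),[.6565,.0125,.057],173.5)"
```

```text
[[0.65714485 0.01339903 0.096     ]]
t: 14.7
tool_pos: [0.6549, 0.0142, 0.1132]
ee_rot: [0.056, 0.998, 0.0, -0.003]
ft_force: [0.1, -0.3, -0.6]
gripper_width: 0.62
TCP [0.6549 0.0142 0.1132] yaw 173.5 tilt [-0.006  0.001 -1.   ] grip 0.62 F [ 0.1 -0.3 -0.6] j6 -1.55 t 14.7
slide cm [-0.21 -0.15  5.62]
spin 0.0 (tool z down)
```

```bash

python3 -m creep '{"hand":[0.62,0.62,0.62,0.62,0.62],"slide":[[-0.15,-0.08,1.5],[0,0,1.5],[0,0,1.5],[0,0,1],[0,0,0]],"spin":[0,0,0,0,0]}'
python3 -m creep '{"hand":[0.4,0.3,0.2,0.2,0.2],"slide":[[0,0,0],[0,0,0],[0,0,0],[0,0,0],[0,0,0]],"spin":[0,0,0,0,0]}' 40
python3 -c "
from h import *; from cell import get_obs,viewer
tell(get_obs(),[.6565,.0125,.057],173.5)"
```

```text
t: 15.12
tool_pos: [0.6572, 0.0128, 0.0614]
ee_rot: [0.056, 0.998, 0.0, -0.002]
ft_force: [-0.9, 0.2, -1.8]
gripper_width: 0.623
t: 15.53
tool_pos: [0.6585, 0.0124, 0.0643]
ee_rot: [0.057, 0.998, 0.0, 0.001]
ft_force: [0.2, 1.2, 6.5]
gripper_width: 0.395
TCP [0.6585 0.0124 0.0643] yaw 173.5 tilt [ 0.002  0.    -1.   ] grip 0.395 F [0.2 1.2 6.5] j6 -1.56 t 15.53
slide cm [ 0.2  -0.01  0.73]
spin 0.0 (tool z down)
```

```bash

python3 -m creep '{"hand":[0.2,0.2,0.2,0.2,0.2],"slide":[[0,0,-0.5],[0,0,-1.5],[0,0,-2],[0,0,-2.5],[0,0,-2.5]],"spin":[0,0,0,0,0]}'
python3 -m creep '{"hand":[0.2,0.2,0.2],"slide":[[0,0,-2.5],[0,0,-1],[0,0,0]],"spin":[0,0,0]}'
python3 -c "
from h import *; from cell import get_obs,viewer
o=get_obs();s=viewer.snapshot('wrist')
tell(o,[.42,.119,.1],173.5)
s.update(pos=o['tool_pos'],rot=o['ee_rot']); np.savez('w7.npz',**s)
b=cv2.resize(s['img'],(800,600)); cv2.imwrite('pics/w7.png',b[:,:,::-1])"
```

```text
t: 15.95
tool_pos: [0.6577, 0.0123, 0.1544]
ee_rot: [0.057, 0.998, 0.0, -0.0]
ft_force: [0.4, -0.1, -0.2]
gripper_width: 0.396
t: 16.2
tool_pos: [0.6589, 0.0122, 0.1912]
ee_rot: [0.057, 0.998, -0.0, 0.002]
ft_force: [0.1, -0.3, -1.4]
gripper_width: 0.396
TCP [0.6589 0.0122 0.1912] yaw 173.5 tilt [ 0.004 -0.    -1.   ] grip 0.396 F [ 0.1 -0.3 -1.4] j6 -1.56 t 16.2
slide cm [24.98  7.91  9.02]
spin 0.0 (tool z down)
```

View pics/w7.png

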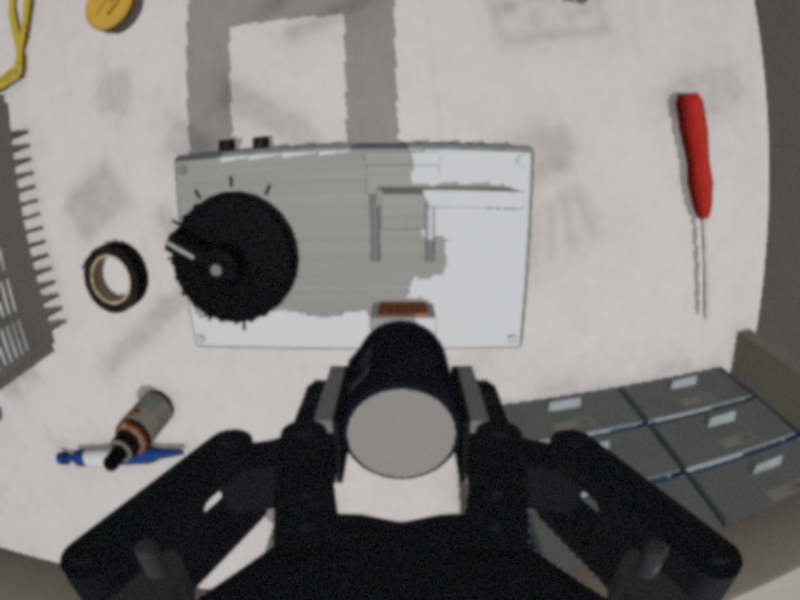

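```bash

python3 -m creep '{"hand":[0.2,0.2,0.2,0.2,0.2],"slide":[[1.5,0.5,0],[2.5,0.8,0],[2.5,0.8,0],[2.5,0.8,0],[2.5,0.8,0]],"spin":[0,0,0,0,0]}'
python3 -m creep '{"hand":[0.2,0.2,0.2,0.2,0.2],"slide":[[2.5,0.8,0],[2.5,0.8,0],[2.5,0.8,1],[2.5,0.8,1.5],[2.5,0.8,2]],"spin":[0,0,0,0,0]}'
python3 -m creep '{"hand":[0.2,0.2,0.2,0.2,0.2],"slide":[[1,0.2,2],[0,0,2],[0,0,1],[0,0,0],[0,0,0]],"spin":[0,0,0,0,0]}'
python3 -c "
from h import *; from cell import get_obs,viewer
o=get_obs();s=viewer.snapshot('wrist')
tell(o,[.42,.119,.0235],173.5)
s.update(pos=o['tool_pos'],rot=o['ee_rot']); np.savez('w8.npz',**s)
b=cv2.resize(s['img'],(800,600)); cv2.imwrite('pics/w8.png',b[:,:,::-1])"
```

```text
t: 16.67
tool_pos: [0.5461, 0.0625, 0.186]
ee_rot: [0.057, 0.998, -0.0, -0.001]
ft_force: [0.8, 0.2, -1.2]
gripper_width: 0.394
t: 17.08
tool_pos: [0.4268, 0.1163, 0.1419]
ee_rot: [0.057, 0.998, 0.0, -0.0]
ft_force: [0.5, 1.3, -0.2]
gripper_width: 0.392
t: 17.5
tool_pos: [0.4185, 0.1189, 0.0929]
ee_rot: [0.057, 0.998, -0.0, -0.001]
ft_force: [0.2, -0.3, -0.2]
gripper_width: 0.4
TCP [0.4185 0.1189 0.0929] yaw 173.5 tilt [-0.002 -0.    -1.   ] grip 0.4 F [ 0.2 -0.3 -0.2] j6 -1.36 t 17.5
slide cm [-0.16  0.03  6.94]
spin -0.0 (tool z down)
```

View pics/w8.png

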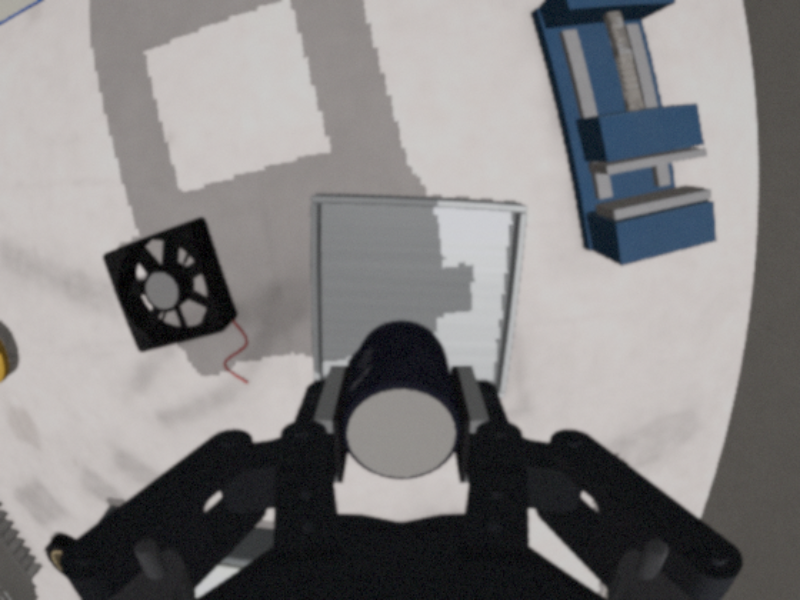

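```bash
python3 -c "
from h import *
s=np.load('w8.npz'); p=wray(s,[(219,137),(367.5,145)],.016); print(p); d=p[1]-p[0]; L=np.linalg.norm(d); n=np.array([-d[1],d[0],0])/L; n*=np.sign(n[0]); print(L,p.mean(0)+n*.0525)"
python3 -m creep '{"hand":[0.2,0.2,0.2,0.2,0.2],"slide":[[0,0,2],[0,0,2],[0,0,1.5],[0,0,0.8],[0,0,0]],"spin":[0,0,0,0,0]}'
```

```text
[[0.35505597 0.08346041 0.016     ]
 [0.37157157 0.18454925 0.016     ]]
0.10242908670996424 [0.41512683 0.12553976 0.016     ]
t: 17.97
tool_pos: [0.4184, 0.1189, 0.0296]
ee_rot: [0.057, 0.998, -0.0, -0.001]
ft_force: [-0.6, -0.4, -0.2]
gripper_width: 0.4
```

```bash

python3 -m creep '{"hand":[0.2,0.2,0.2,0.2],"slide":[[0,0,0.2],[0,0,0.2],[0,0,0.15],[0,0,0]],"spin":[0,0,0,0]}'
```

```text
t: 18.3
tool_pos: [0.4188, 0.1191, 0.0252]
ee_rot: [0.057, 0.998, 0.0, 0.0]
ft_force: [0.2, 0.1, -1.3]
gripper_width: 0.392
```

```bash

python3 -m creep '{"hand":[0.2,0.2,0.2],"slide":[[0,0,0.12],[0,0,0.1],[0,0,0]],"spin":[0,0,0]}'
```

```text
t: 18.55
tool_pos: [0.4187, 0.1191, 0.0228]
ee_rot: [0.057, 0.998, 0.0, 0.0]
ft_force: [0.3, 0.1, 1.5]
gripper_width: 0.397
```

```bash

python3 -m creep '{"hand":[0.2,0.2],"slide":[[0,0,0.08],[0,0,0]],"spin":[0,0]}'
```

```text
t: 18.72
tool_pos: [0.4189, 0.1192, 0.0228]
ee_rot: [0.057, 0.998, 0.0, 0.0]
ft_force: [-5.8, -0.9, 18.9]
gripper_width: 0.397
```

Contact (18.9 N). Ease back, release slowly and withdraw.

```bash

python3 -m creep '{"hand":[0.2,0.45,0.5,0.55,0.6],"slide":[[0,0,-0.06],[0,0,0],[0,0,0],[0,0,0],[0,0,0]],"spin":[0,0,0,0,0]}'
python3 -m creep '{"hand":[0.62,0.62,0.62,0.62,0.62],"slide":[[0,0,0],[0,0,-0.5],[0,0,-1.5],[0,0,-2],[0,0,-2.5]],"spin":[0,0,0,0,0]}'
python3 -m creep '{"hand":[0.62,0.62,0.62,0.62,0.62],"slide":[[0,0,-3],[0,0,-3],[0,0,-3],[0,0,0],[0,0,0]],"spin":[0,0,0,0,0]}'
python3 - <<'E'
from h import *; from cell import get_obs,viewer
o=get_obs();s=viewer.snapshot('wrist')
tell(o,None)
b=s['img']; q=viewer.snapshot('side'); b2=q["img"][130:340,190:470]
W=cloud(q); m=(abs(W[...,0]-.42)<.05)&(abs(W[...,1]-.12)<.05)&(W[...,2]>.045)&(W[...,2]<.065); p=W[m]; print("cap top",len(p),p.mean(0).round(3) if len(p) else '',p[:,2].max() if len(p) else '')
im=np.vstack([cv2.resize(b,(400,300)),cv2.resize(b2,(400,300))]); cv2.imwrite('pics/fin.png',im[:,:,::-1])
E
```

```text
t: 19.13
tool_pos: [0.4186, 0.1191, 0.0223]
ee_rot: [0.057, 0.998, 0.0, -0.0]
ft_force: [0.2, 0.3, 0.0]
gripper_width: 0.597
t: 19.55
tool_pos: [0.4179, 0.119, 0.0876]
ee_rot: [0.057, 0.998, -0.0, -0.001]
ft_force: [0.6, -0.1, -0.2]
gripper_width: 0.618
t: 19.97
tool_pos: [0.4192, 0.1192, 0.1791]
ee_rot: [0.057, 0.998, 0.0, 0.002]
ft_force: [0.0, 0.5, -0.7]
gripper_width: 0.62
TCP [0.4192 0.1192 0.1791] yaw 173.5 tilt [ 0.003  0.    -1.   ] grip 0.62 F [ 0.   0.5 -0.7] j6 -1.36 t 19.97
cap top 149 [0.419 0.115 0.054] 0.058660150640084084
```

```bash
python3 - <<'E'
from h import *; from cell import viewer,sign_off
s=viewer.snapshot("side");W=cloud(s)
th=np.radians(-6.5);ex=np.array([np.cos(th),np.sin(th)]);ey=np.array([-ex[1],ex[0]])
d=W[...,:2]-[.6312,-.0955]; X=d@ex;Y=d@ey; z=W[...,2]; r=np.hypot(X,Y)
print("flange z",np.nanmedian(z[(r>.02)&(r<.04)]))
m=(z>.072)&(r<.045); print("bar dir deg cw",np.degrees(np.arctan2(-Y[m].mean(),X[m].mean())),m.sum())
m=(z>.068)&(z<.08)&(Y>.145)&(Y<.18)&(abs(X)<.06); print("wing X",np.percentile(X[m],[10,50,90]) if m.any() else None)
m=(abs(W[...,0]-.42)<.03)&(abs(W[...,1]-.12)<.03)&(z>.05)&(z<.065); p=W[m]; A=np.c_[p[:,:2],np.ones(len(p))]; print("cap top slope",np.linalg.lstsq(A,p[:,2],rcond=None)[0])
print(sign_off())
E
```

```text
flange z 0.06155499715461102
bar dir deg cw 107.7649016077426 252
wing X [-0.04275899 -0.03712985 -0.03379875]
cap top slope [-0.02236987  0.04287252  0.05955673]
the job is handed in; nothing more can be done
None
```

The job is done and handed in at about 20 s of the 72 s allowed; `sign_off` gave no verdict.

- **Selector:** I gripped the bar handle and pressed it down. I turned it anticlockwise to its stop, then four clicks clockwise, and let it spring up. After release the wrist picture showed the pointer 119.6° clockwise of its zero, against 120° wanted. The last depth check put the flange at 61.6 mm (61 mm is up).
- **Jaw:** I pushed the wing forward until it met its stop. The last depth check put the inner face about 28–29 mm forward of where it was clamped, so it is fully open.
- **Capacitor:** I lifted it straight out, set it on the tray floor, let go and raised the hand to z = 0.18 m. The last depth check put its top at about 0.054–0.059 m (0.0545 expected), and the top was tilted by about 0.05 rad within depth noise. It stands about 4–10 mm from the tray's centre.

**Checks that disagreed or failed:**
- The last bar-direction check read 108° instead of 120°. That is the mean position of all high points on the handle, including the hub, seen from one side, so I relied on the wrist picture.
- The final picture could not be viewed because the 12-picture limit was reached, so the placing was checked by depth numbers only.
- I did not check the bystanders again after the placing. None looked moved in the earlier pictures, and I felt no unexpected contact.

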